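# Find the set-over socket and press the stop pin home

### The arm

A 7-joint arm with a two-finger parallel gripper is mounted at the origin on a cart in front of the work surface, level with it; the furniture and walls round the work are solid. World frame = base frame: x ahead of the robot, y to its left, z up, the work surface at z = 0. Lengths are in mm, angles in rad, forces in N, time in s.
With the tool pointing down it reaches from about 400 to 850 mm from the base axis. Payload 10.4 kg.
Tool frame: the origin (TCP) lies on the front face of the gripper's body, between the roots of the fingers; the fingertips stand 70 mm ahead of it and the grasp point (between the pads) lies 51 mm ahead of it; z points along the fingers, x is the direction in which the jaws open and shut, and the axes are right-handed (so a half turn about z gives the same grasp; the last joint's range is limited). The gripper opens to 87 mm and grips with 3 to 60 N. Pads are 19 mm wide; open, the fingers measure 117 mm over their backs; the gripper's body (75 mm by 190 mm) begins 51 mm behind the grasp point.
Start: joints at [1.312, 0.332, -0.065, 1.46, 0.022, 1.35, -0.088], TCP at [146.031, -607.717, 292.276] pointing down, gripper open.
Joint ranges: [-2.6, 2.6], [-0.5, 2.12], [-1.47, 1.34], [0.16, 2.42], [-1.27, 4.41], [0.06, 2.06], [-2.6, 2.6]. Speed limits (rad/s): [2.22, 2.22, 2.79, 2.79, 3.14, 3.14, 3.14].

### API

Orientations are given as a 3x3 rotation matrix whose columns are the frame's x, y, z axes.
In Python, from station import bot gives the robot as it stands.
- The arm moves only by the shell command python3 -m inch 'ROWS' [FORCE]. ROWS is JSON, a list of rows, each an object of numbers: "rx", "ry", "rz": the turn, a rotation vector about the tool's x, y, z in rad; "x", "y", "z": the shift along the tool's x, y, z in m; "fingers": the finger opening in m, from 0 to 0.087. In form: [{"rx": .., "ry": .., "rz": .., "x": .., "y": .., "z": .., "fingers": ..}, ...]. A call has 1 to 12 rows; each row is the pose to reach, as a shift and turn from the pose measured when the call began, along the tool's axes at that moment; what a row does not reach only later rows make up. A row lasts 1/12 s, in which the tool goes at most 41.7 mm and 7.16 degrees, less where a joint would pass 70% of its speed; a pose out of reach is approached as far as the arm can. A call with a gripper value outside its range is refused whole. The fingers move at their own pace and stop on an object; FORCE is the grip in N (left out, the last holds). Time passes only in rows, so rows that repeat a pose let the fingers close. It gives the time, the measured TCP pose, the force and the opening at its end, in the units of the state.
- bot.state(): the state, without advancing time (a new reading comes with each control period).
- bot.snapshot(name): name is "scene" or "top" or "wrist"; returns a dict with "img" (400x640x3 uint8, red, green, blue), "range_z" (400x640 float32, mm along the optical axis (not along the pixel's ray), 0 where there is no reading), "intrinsics" (3x3 intrinsics, pixels), "xyz" and "orientation" of the camera in the world. Camera axes: x right, y down, z forward; pixel columns grow to the right and rows downward; lengths in mm; the calibration is good to about 2 mm. A picture is of the moment at which its call begins.
- bot.sign_off(): hands the job in, once; it reports no verdict.
The state is a dict: "time": time; "qpos": joint angles; "qd": joint speeds; "joint_efforts": joint torques, N m; "tcp_pos": TCP position; "eef_rot": TCP orientation; "contact_force": force on the tool from outside, world axes, zero at the start; "ft_torque": the same for the moment, N m; "opening": opening from 0.0 (shut) to 1.0 (fully open).
Only numpy, scipy, OpenCV 4.12 (cv2) and the standard library are available. Lean on these libraries where they do the work, as an engineer would, in place of code of your own. Each camera call takes 0.05 s, during which the arm holds its last target.

### The job

Take the orange-headed stop pin out of its blue parking block and fit it in the round steel socket of the cylinder test fixture. The socket has been set a few millimetres off the centre of its collar and its hole has no lead-in, so feel for the hole with light pressure, then press the pin straight in until its flange is fully home on the socket. Never force it, leave the gauge, relay and solenoid coil where they are, and let go of the pin.

Things in the scene. Friction and masses are not known exactly. Their poses are not given: they have to be found in the camera images.
- pin_mid (a point): Stop pin, 63 mm long, standing upright in the parking block; this point is on its axis half-way up (31.5 mm above its foot, 6.5 mm above the underside of its flange). z points up the pin, x and y are square to the faces of the orange grip. Grip it in the upper half of the orange part, so that the fingertips stay clear of the flange and of what lies below.
- holder: Fixed blue parking block 56 x 56 x 30 mm, origin at the centre of its underside. A hole 14 mm wide in the centre of its top holds the pin's shank loosely, the flange rests on the top; the pin lifts straight out. Low parts of the blue mitre saw, up to 80 mm tall, stick out between this block and the fixture: carry the pin over them.
- seat (a point): Centre of the fixture's dark collar, at the height of the socket's flat top (48 mm over the worktop). The socket is a fixed round steel post 45 mm across with a sharp-edged hole in its centre, 13 mm wide, 30 mm deep. It does NOT stand at this point: its centre is set over by 3 to 4.2 mm in an unknown direction. The pin is home when the underside of its flange rests on the socket's top.
- gauge_mid (a point): Pressure gauge lying loose on its back, 57 x 40 x 22 mm, the point is at its centre. Leave it alone.
- relay_mid (a point): Loose beige plug-in relay, 28 x 49 x 24 mm, the point is at its centre. Leave it alone.
- coil_mid (a point): Loose blue solenoid coil with a black elbow, 25 x 42 x 55 mm, the point is at the centre of its blue body. Leave it alone.
- pin: The same pin, origin at the centre of its foot. From the foot up: round steel shank 12 mm across, 25 mm long, with a 1 mm broken edge at the foot; round flange 26 mm across, 4 mm thick; square orange grip 20 x 20 mm, 34 mm tall. About 0.09 kg.
- fixture: The whole fixed fixture, origin on the worktop under the collar. Its own -x points away from the robot; the 205 x 84 mm base runs 42 mm to +x, 163 mm to -x and carries a small pneumatic cylinder, up to 72 mm tall, whose rod ends 50 mm on the -x side. In the hole a plug stands 8 mm below the mouth; the pin pushes it down against 6 N of friction, no spring. Over 50 N from the pin damages it.

How it is judged:
By the outcome, as a careful person would: the job done as asked, in the order asked, and still so for the second after the job is handed in, with the robot touching nothing.
It also fails if it takes over 64 s, if anything falls off the work surface, if the arm or the gripper's body presses on something with over 40 N, if the wrist force passes 120 N, or if a joint passes its speed limit or range.

## Working session

There is one attempt and no reset: what is moved stays moved. The work goes in short steps, Python scripts to look and compute and a shell command to move; the robot and the scene stay as the last step left them, time stands still between calls to the robot, and variables do not carry over. Pictures are saved under pics/ and viewed, and the job is handed in when it is done.

```bash
ls; mkdir -p pics
python3 - <<'E'
from station import bot
import cv2,pickle
print(bot.state())
for n in ("scene","top","wrist"):
    s=bot.snapshot(n); pickle.dump(s,open(f"pics/{n}0.pkl","wb"))
    cv2.imwrite(f"pics/{n}0.png",s["img"][:,:,::-1]); print(n,s["xyz"],s["orientation"],s["intrinsics"])
E
```

```text
pics
{'time': 0.0, 'qpos': array([ 1.31236946,  0.33286386, -0.06471721,  1.46095342,  0.02159616,
        1.34991467, -0.08847797]), 'qd': array([-0.00085512,  0.00180062, -0.00133767, -0.00012175, -0.00139428,
       -0.00113924,  0.00167285]), 'joint_efforts': array([-4.06563968e-04, -6.23252392e+01,  2.43330665e-02, -3.89896524e+01,
       -6.13441039e-02,  3.98346945e-02,  1.37747220e-04]), 'tcp_pos': array([ 145.96826699, -607.4083195 ,  291.45313955]), 'eef_rot': array([[ 2.33703833e-01, -9.72307751e-01, -3.94529767e-04],
       [-9.72306761e-01, -2.33704158e-01,  1.38886858e-03],
       [-1.44261093e-03,  5.90200498e-05, -9.99998958e-01]]), 'contact_force': array([ 0.27425732, -0.17626732, -0.48571488]), 'ft_torque': array([-0.03810179, -0.01577945,  0.04562596]), 'opening': 1.0001717013496032}
scene [-89.27976247 931.61243369 616.44781736] [[-0.80784916 -0.28597619  0.51536138]
 [-0.58888824  0.42768849 -0.68577926]
 [-0.02429759 -0.85749646 -0.5139158 ]] [[478.62968689   0.         323.65170243]
 [  0.         478.62968689 198.98156919]
 [  0.           0.           1.        ]]
top [317.81137281 222.94483514 914.97369307] [[-0.01385556 -0.98670104  0.16195395]
 [-0.99959181  0.00962117 -0.02690076]
 [ 0.02498482 -0.16226057 -0.98643158]] [[361.71801924   0.         319.82242933]
 [  0.         361.71801924 201.26389662]
 [  0.           0.           1.        ]]
wrist [ 217.44712357 -590.22526316  383.59461642] [[ 0.23482648 -0.93611359 -0.26181649]
 [-0.97203563 -0.22664785 -0.06146127]
 [-0.00180542  0.26892769 -0.96315868]] [[276.94096305   0.         316.53225665]
 [  0.         276.94096305 199.16376094]
 [  0.           0.           1.        ]]
```

View pics/scene0.png

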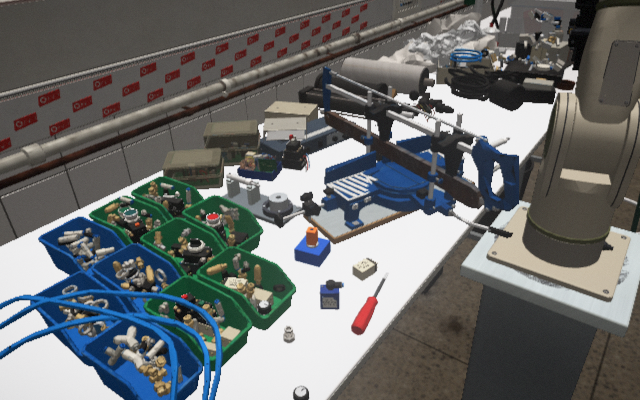

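View pics/top0.png

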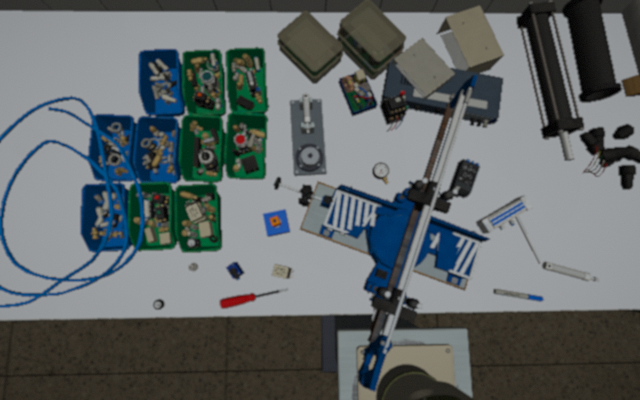

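View pics/wrist0.png

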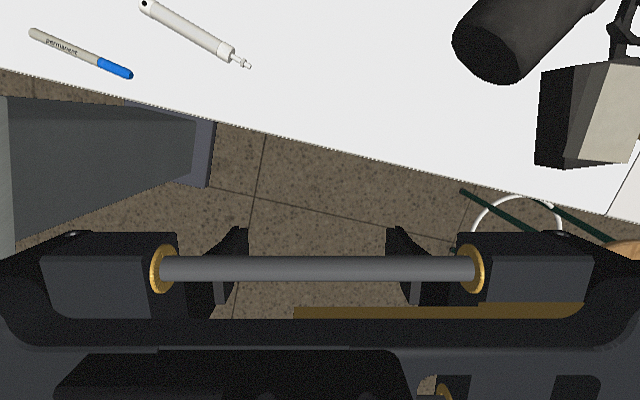

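The scene view shows the orange pin at (312,237) in its blue block, the fixture collar at (283,203), and the tall mitre saw to the right of both. In the top view the pin is at (277,222), the collar at (311,157) and the saw around (400,240). The wrist view shows nothing of use yet. Next I'll measure positions and heights.

```bash
cat > h.py <<'E'
import numpy as np,cv2,pickle
def cloud(s):
    d=s["range_z"];K=s["intrinsics"];v,u=np.mgrid[:400,:640]
    p=np.stack([(u-K[0,2])/K[0,0]*d,(v-K[1,2])/K[1,1]*d,d],-1)
    w=p@np.asarray(s["orientation"]).T+s["xyz"]; w[d<=0]=np.nan
    return w
def proj(s,p):
    c=(np.asarray(p)-s["xyz"])@np.asarray(s["orientation"]); K=s["intrinsics"]
    return c[...,0]/c[...,2]*K[0,0]+K[0,2], c[...,1]/c[...,2]*K[1,1]+K[1,2]
E
python3 - <<'E'
from h import *
for n in ("top","scene"):
    s=pickle.load(open(f"pics/{n}0.pkl","rb")); w=cloud(s); hsv=cv2.cvtColor(s["img"],cv2.COLOR_RGB2HSV)
    H,S,V=hsv[...,0],hsv[...,1],hsv[...,2]
    m=(H<20)&(S>150)&(V>120)
    k,l,st,c=cv2.connectedComponentsWithStats(m.astype(np.uint8))
    for i in range(1,k):
        if st[i,4]>15:
            p=w[l==i]; print(n,c[i],st[i,4],np.nanmedian(p,0).round(1),np.nanmin(p,0).round(),np.nanmax(p,0).round())
s=pickle.load(open("pics/top0.pkl","rb")); w=cloud(s)
for u,v in [(277,222),(268,215),(311,157),(309,140),(307,100),(380,170),(281,270),(235,270)]: print(u,v,w[v,u].round(1))
# max height grid
for n in ("top","scene"):
    s=pickle.load(open(f"pics/{n}0.pkl","rb")); w=cloud(s).reshape(-1,3)
    print(n,"cols y from 500 down to -500 step 50; rows x")
    for x in range(200,850,50):
        r=[]
        for y in range(500,-500,-50):
            q=w[(w[:,0]>=x)&(w[:,0]<x+50)&(w[:,1]>=y-50)&(w[:,1]<y)]
            r.append(int(np.nanmax(q[:,2])) if len(q) else -1)
        print(x,r)
s=pickle.load(open("pics/top0.pkl","rb"))
im=cv2.resize(s["img"][120:300,180:400],None,fx=3.6,fy=3.3,interpolation=cv2.INTER_CUBIC);cv2.imwrite("pics/topcrop.png",im[:,:,::-1])
s=pickle.load(open("pics/scene0.pkl","rb"))
im=cv2.resize(s["img"][150:330,210:410],None,fx=4,fy=3.3,interpolation=cv2.INTER_CUBIC);cv2.imwrite("pics/scenecrop.png",im[:,:,::-1])
E
```

```text
top [239.84090909 138.84090909] 44 [611.6 391.2  71.3] [603. 384.  68.] [621. 401.  74.]
top [274.7254902  220.90196078] 51 [411.1 306.   66.3] [402. 296.  63.] [421. 315.  70.]
top [250.52 297.64] 25 [232.1 367.8  19.3] [227. 360.  14.] [239. 378.  23.]
top [232.66 301.77] 100 [223.5 411.1  21.2] [212. 381.  16.] [237. 436.  26.]
scene [212.3902439  216.04878049] 41 [610.1 392.5  72.7] [600. 383.  70.] [621. 405.  75.]
scene [311.79166667 230.375     ] 48 [407.8 312.6  67.9] [400. 299.  64.] [420. 320.  71.]
scene [364.88741722 313.54304636] 302 [222.1 410.7  22.5] [208. 363.  12.] [237. 442.  27.]
277 222 [408.7 301.1  66.8]
268 215 [430.5 326.9  27.6]
311 157 [574.  219.6  39.5]
309 140 [628.2 224.2  11. ]
307 100 [711.  228.2  70.8]
380 170 [543.9  43.9  21.3]
281 270 [296.7 294.9  21.8]
235 270 [299.1 398.8  55.4]
top cols y from 500 down to -500 step 50; rows x
200 [3, 25, 25, 19, 13, 3, 3, 222, 249, 262, 3, 4, 19, 17, 14, 15, 14, 2, 3, 3]
250 [3, 57, 55, 25, 26, 3, 3, 215, 263, 250, 19, 84, 85, 80, 3, 3, 3, 23, 22, 21]
300 [44, 55, 51, 25, 24, 4, 5, 18, 80, 251, 82, 87, 86, 85
[... 1328 characters left out ...]
, -868, -869, 2, 3]
450 [83, 77, 3, 68, 74, 94, 121, 122, 124, 262, 254, -870, 13, 12, -868, -869, 38, -864, 1, 3]
500 [76, 70, 55, 69, 67, 28, 18, 2, 1, -863, 254, 253, 28, 25, -870, 2, 4, 3, 2, 22]
550 [82, 78, 85, 78, 29, 51, 46, 4, 3, 2, 143, 255, 3, 28, -875, 2, 3, 3, 48, 57]
600 [82, 78, 84, 78, 28, 71, 13, 3, 3, 3, 3, 259, 141, 3, 2, -1, 3, 3, 66, 61]
650 [77, 78, 78, 77, 14, 74, 13, 27, 61, 76, 74, 261, 259, 51, 28, 53, 2, 8, 70, 65]
700 [83, 77, 82, 81, 54, 74, 14, 66, 64, 87, 89, 89, 87, 54, 50, -1, 4, 56, 67, 81]
750 [85, 78, 74, 78, 3, 71, 65, 60, 59, 53, 90, 89, 90, 52, 53, -1, -1, 68, 68, 72]
800 [87, 82, 87, 77, 71, 75, 74, 84, 101, 102, 95, 90, 87, 78, 77, 77, -1, 68, 65, 76]
```

View pics/topcrop.png

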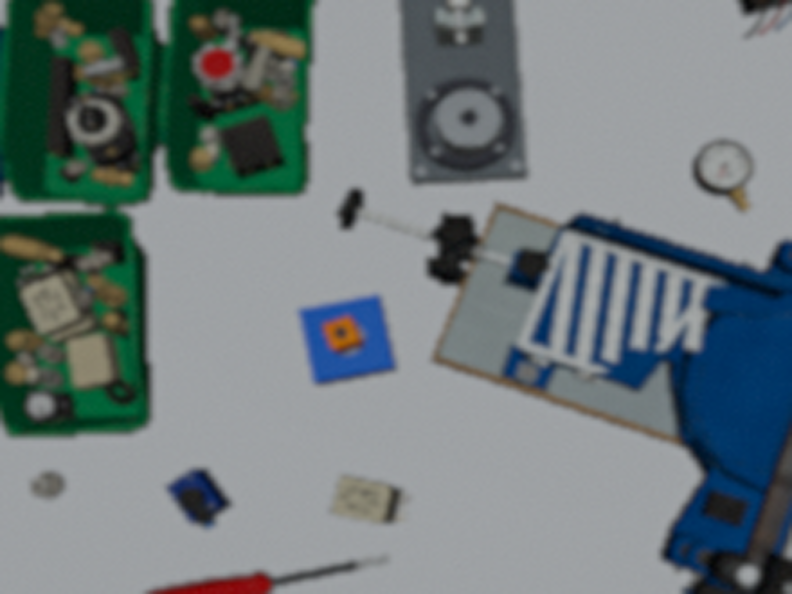

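View pics/scenecrop.png

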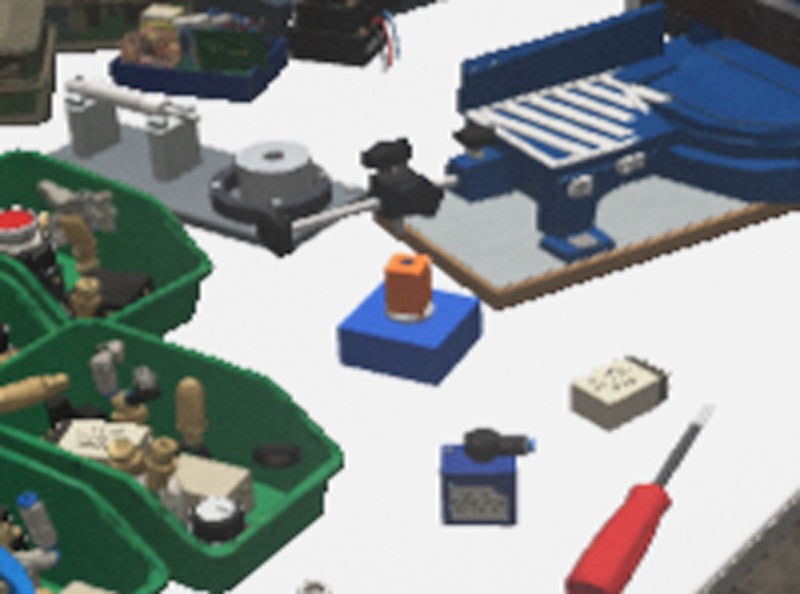

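```bash
cat > plan.py <<'E'
import sys,numpy as np
from station import bot
from scipy.spatial.transform import Rotation as R
# args: x y z(TCP target mm) yaw(deg of tool x), tool straight down
def plan(x,y,z,yaw):
    s=bot.state(); Rm=s["eef_rot"]; a=np.radians(yaw)
    T=np.array([[np.cos(a),np.sin(a),0],[np.sin(a),-np.cos(a),0],[0,0,-1]])
    d=Rm.T@(np.array([x,y,z])-s["tcp_pos"])/1000
    rv=R.from_matrix(Rm.T@T).as_rotvec()
    print("shift",d.round(4),"turn",rv.round(4),"dist",np.linalg.norm(d).round(3),"t",s["time"])
if __name__=="__main__": plan(*map(float,sys.argv[1:5]))
E
python3 plan.py 420 -450 430 -35
```

```text
shift [-0.0893 -0.3033 -0.1383] turn [-3.000e-04  1.000e-03 -7.242e-01] dist 0.345 t 0.15
```

```bash
python3 -m inch '[{"x":-0.089,"y":-0.303,"z":-0.138,"rz":-0.724},{"x":-0.089,"y":-0.303,"z":-0.138,"rz":-0.724},{"x":-0.089,"y":-0.303,"z":-0.138,"rz":-0.724},{"x":-0.089,"y":-0.303,"z":-0.138,"rz":-0.724},{"x":-0.089,"y":-0.303,"z":-0.138,"rz":-0.724},{"x":-0.089,"y":-0.303,"z":-0.138,"rz":-0.724},{"x":-0.089,"y":-0.303,"z":-0.138,"rz":-0.724},{"x":-0.089,"y":-0.303,"z":-0.138,"rz":-0.724},{"x":-0.089,"y":-0.303,"z":-0.138,"rz":-0.724}]'; python3 plan.py 560 -120 430 -8
```

```text
shift [-0.3774 -0.5165 -0.138 ] turn [-6.0000e-04  1.0000e-03 -1.1954e+00] dist 0.654 t 0.15invalid input
```

```bash
python3 -m inch '[{"rx":0,"ry":0,"rz":-0.724,"x":-0.089,"y":-0.303,"z":-0.138,"fingers":0.087},{"rx":0,"ry":0,"rz":-0.724,"x":-0.089,"y":-0.303,"z":-0.138,"fingers":0.087},{"rx":0,"ry":0,"rz":-0.724,"x":-0.089,"y":-0.303,"z":-0.138,"fingers":0.087},{"rx":0,"ry":0,"rz":-0.724,"x":-0.089,"y":-0.303,"z":-0.138,"fingers":0.087},{"rx":0,"ry":0,"rz":-0.724,"x":-0.089,"y":-0.303,"z":-0.138,"fingers":0.087},{"rx":0,"ry":0,"rz":-0.724,"x":-0.089,"y":-0.303,"z":-0.138,"fingers":0.087},{"rx":0,"ry":0,"rz":-0.724,"x":-0.089,"y":-0.303,"z":-0.138,"fingers":0.087},{"rx":0,"ry":0,"rz":-0.724,"x":-0.089,"y":-0.303,"z":-0.138,"fingers":0.087},{"rx":0,"ry":0,"rz":-0.724,"x":-0.089,"y":-0.303,"z":-0.138,"fingers":0.087}]'; python3 plan.py 560 -120 430 -8
```

```text
time: 0.9
tcp_pos: [425.6, -445.6, 432.1]
eef_rot: [[0.824, -0.567, 0.004], [-0.567, -0.824, 0.001], [0.003, -0.003, -1.0]]
contact_force: [0.9, -0.1, 0.5]
opening: 0.998
shift [-0.074  -0.3444  0.0031] turn [-0.0028 -0.0034 -0.4635] dist 0.352 t 0.9
```

```bash
python3 -m inch '[{"rx":0,"ry":0,"rz":-0.46,"x":-0.074,"y":-0.344,"z":0.003,"fingers":0.087},{"rx":0,"ry":0,"rz":-0.46,"x":-0.074,"y":-0.344,"z":0.003,"fingers":0.087},{"rx":0,"ry":0,"rz":-0.46,"x":-0.074,"y":-0.344,"z":0.003,"fingers":0.087},{"rx":0,"ry":0,"rz":-0.46,"x":-0.074,"y":-0.344,"z":0.003,"fingers":0.087},{"rx":0,"ry":0,"rz":-0.46,"x":-0.074,"y":-0.344,"z":0.003,"fingers":0.087},{"rx":0,"ry":0,"rz":-0.46,"x":-0.074,"y":-0.344,"z":0.003,"fingers":0.087},{"rx":0,"ry":0,"rz":-0.46,"x":-0.074,"y":-0.344,"z":0.003,"fingers":0.087},{"rx":0,"ry":0,"rz":-0.46,"x":-0.074,"y":-0.344,"z":0.003,"fingers":0.087},{"rx":0,"ry":0,"rz":-0.46,"x":-0.074,"y":-0.344,"z":0.003,"fingers":0.087}]'; python3 plan.py 545 215 400 10
```

```text
time: 1.65
tcp_pos: [560.6, -115.4, 430.1]
eef_rot: [[0.99, -0.138, 0.004], [-0.138, -0.99, 0.003], [0.004, -0.003, -1.0]]
contact_force: [0.6, 0.2, -0.5]
opening: 1.001
shift [-0.0612 -0.325   0.0309] turn [-0.0026 -0.0045 -0.3131] dist 0.332 t 1.65
```

```bash
python3 -m inch '[{"rx":0,"ry":0,"rz":-0.31,"x":-0.061,"y":-0.325,"z":0.0,"fingers":0.087},{"rx":0,"ry":0,"rz":-0.31,"x":-0.061,"y":-0.325,"z":0.0,"fingers":0.087},{"rx":0,"ry":0,"rz":-0.31,"x":-0.061,"y":-0.325,"z":0.0,"fingers":0.087},{"rx":0,"ry":0,"rz":-0.31,"x":-0.061,"y":-0.325,"z":0.0,"fingers":0.087},{"rx":0,"ry":0,"rz":-0.31,"x":-0.061,"y":-0.325,"z":0.0,"fingers":0.087},{"rx":0,"ry":0,"rz":-0.31,"x":-0.061,"y":-0.325,"z":0.0,"fingers":0.087},{"rx":0,"ry":0,"rz":-0.31,"x":-0.061,"y":-0.325,"z":0.03,"fingers":0.087},{"rx":0,"ry":0,"rz":-0.31,"x":-0.061,"y":-0.325,"z":0.06,"fingers":0.087},{"rx":0,"ry":0,"rz":-0.31,"x":-0.061,"y":-0.325,"z":0.09,"fingers":0.087},{"rx":0,"ry":0,"rz":-0.31,"x":-0.061,"y":-0.325,"z":0.12,"fingers":0.087},{"rx":0,"ry":0,"rz":-0.31,"x":-0.061,"y":-0.325,"z":0.12,"fingers":0.087},{"rx":0,"ry":0,"rz":-0.31,"x":-0.061,"y":-0.325,"z":0.12,"fingers":0.087}]'
python3 - <<'E'
from station import bot
import cv2,pickle
s=bot.snapshot("wrist"); pickle.dump(s,open("pics/wrist1.pkl","wb")); cv2.imwrite("pics/wrist1.png",s["img"][:,:,::-1]); print(s["xyz"])
E
```

```text
time: 2.65
tcp_pos: [545.2, 214.4, 310.1]
eef_rot: [[0.985, 0.17, 0.001], [0.17, -0.985, 0.001], [0.001, -0.001, -1.0]]
contact_force: [0.1, -0.2, 1.0]
opening: 1.005
[532.82379011 286.72291419 402.25100322]
```

View pics/wrist1.png

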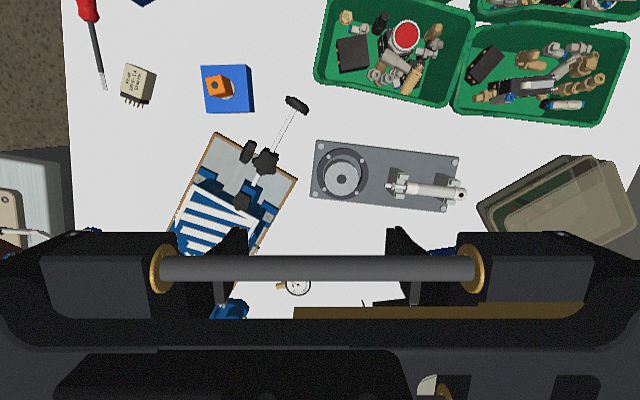

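The wrist view shows the pin at (216,86) in its block at (228,88). The socket and its dark hole are at (342,178), with the collar around them, and the path is clear. I'll measure them.

```bash
cat >> h.py <<'E'
def onplane(s,uv,z):
    K=s["intrinsics"];uv=np.atleast_2d(np.asarray(uv,float))
    r=np.stack([(uv[:,0]-K[0,2])/K[0,0],(uv[:,1]-K[1,2])/K[1,1],np.ones(len(uv))],-1)@np.asarray(s["orientation"]).T
    o=np.asarray(s["xyz"]); return o+r*((z-o[2])/r[:,2])[:,None]
def rect(s,c,z,half,ppm):
    # orthophoto of plane z: +x up, +y left
    n=int(2*half*ppm); i,j=np.mgrid[:n,:n]; X=c[0]+half-i/ppm; Y=c[1]+half-j/ppm
    u,v=proj(s,np.stack([X,Y,np.full_like(X,z,dtype=float)],-1))
    return cv2.remap(s["img"],u.astype(np.float32),v.astype(np.float32),cv2.INTER_CUBIC)
E
python3 - <<'E'
from h import *
s=pickle.load(open("pics/wrist1.pkl","rb")); w=cloud(s); img=s["img"]
print("sock px",w[178,352].round(1),w[170,342].round(1), "pin top",w[85,212].round(1),"block",w[100,240].round(1))
# pin
hsv=cv2.cvtColor(img,cv2.COLOR_RGB2HSV)
a=rect(s,(575,220),48,40,8); b=rect(s,(409,306),67,40,8); c=rect(s,(409,306),30,40,8)
cv2.imwrite("pics/ortho1.png",np.hstack([cv2.resize(x,(400,400)) for x in (a,b)])[:,:,::-1])
m=((hsv[...,0]<20)&(hsv[...,1]>150)&(hsv[...,2]>170)).astype(np.uint8)
k,l,st,cc=cv2.connectedComponentsWithStats(m)
for i in range(1,k):
    if st[i,4]>60: p=w[l==i]; print(cc[i],st[i],np.nanmedian(p,0).round(1))
E
```

```text
sock px [590.2 226.4  48.6] [575.5 234.3  47.7] pin top [410.5 306.7  68.8] block [432.5 297.4  29.7]
[83.1221374   8.87022901] [ 77   0  13  20 131] [234.8 368.5  20.9]
[405.80272109  35.1292517 ] [395  24  22  24 294] [611.1 391.4  71.6]
[214.86100386  84.84942085] [205  75  20  20 259] [413.8 307.5  67.8]
```

View pics/ortho1.png

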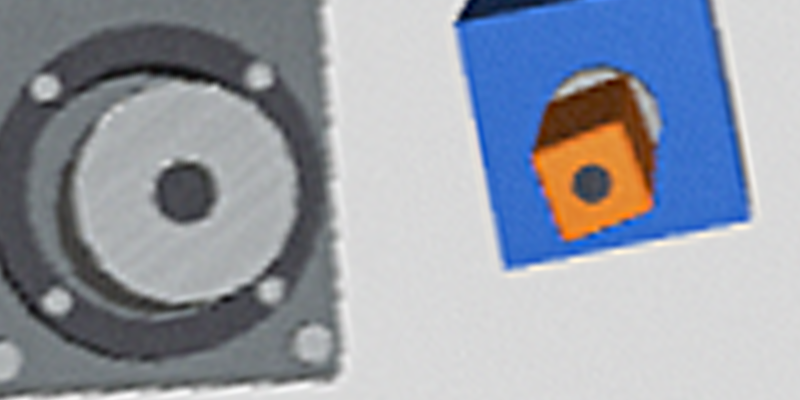

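```bash
python3 - <<'E'
from h import *
s=pickle.load(open("pics/wrist1.pkl","rb"))
b=rect(s,(409,306),68,30,10); h=cv2.cvtColor(b,cv2.COLOR_RGB2HSV)
m=((h[...,0]<22)&(h[...,1]>130)&(h[...,2]>190)).astype(np.uint8)*255
m=cv2.morphologyEx(m,cv2.MORPH_CLOSE,np.ones((50,50)))
cs=max(cv2.findContours(m,0,1)[0],key=cv2.contourArea); r=cv2.minAreaRect(cs); print(r, "X",409+30-r[0][1]/10,"Y",306+30-r[0][0]/10)
a=rect(s,(577,223),48,30,10); g=cv2.cvtColor(a,cv2.COLOR_RGB2GRAY)
m=(g[200:400,200:400]<110).astype(np.uint8); k,l,st,cc=cv2.connectedComponentsWithStats(m); i=1+np.argmax(st[1:,4]); print(st[i],"hole X",607-(200+cc[i][1])/10,"Y",253-(200+cc[i][0])/10)
E
python3 plan.py 412.5 307.5 200 19.5
```

```text
((286.18328857421875, 259.6636047363281), (188.75704956054688, 192.81565856933594), 69.26129150390625) X 413.0336395263672 Y 307.3816711425781
[   39    43   122   124 11805] hole X 576.5353409572215 Y 222.98124523506988
shift [-0.1165 -0.114   0.1119] turn [-0.0014 -0.0053 -0.1699] dist 0.198 t 2.7
```

```bash
python3 -m inch '[{"rx":0,"ry":-0.005,"rz":-0.19,"x":-0.116,"y":-0.114,"z":0.0,"fingers":0.087},{"rx":0,"ry":-0.005,"rz":-0.19,"x":-0.116,"y":-0.114,"z":0.02,"fingers":0.087},{"rx":0,"ry":-0.005,"rz":-0.19,"x":-0.116,"y":-0.114,"z":0.04,"fingers":0.087},{"rx":0,"ry":-0.005,"rz":-0.19,"x":-0.116,"y":-0.114,"z":0.07,"fingers":0.087},{"rx":0,"ry":-0.005,"rz":-0.19,"x":-0.116,"y":-0.114,"z":0.1,"fingers":0.087},{"rx":0,"ry":-0.005,"rz":-0.19,"x":-0.116,"y":-0.114,"z":0.11,"fingers":0.087},{"rx":0,"ry":-0.005,"rz":-0.19,"x":-0.116,"y":-0.114,"z":0.11,"fingers":0.087},{"rx":0,"ry":-0.005,"rz":-0.19,"x":-0.116,"y":-0.114,"z":0.11,"fingers":0.087}]'
cat > look.py <<'E'
import sys
from h import *
from station import bot
n=sys.argv[1]; s=bot.snapshot(sys.argv[2] if len(sys.argv)>2 else "wrist"); pickle.dump(s,open(f"pics/{n}.pkl","wb")); cv2.imwrite(f"pics/{n}.png",s["img"][:,:,::-1])
E
python3 look.py wrist2
```

```text
time: 3.37
tcp_pos: [414.5, 307.7, 204.3]
eef_rot: [[0.936, 0.351, 0.002], [0.351, -0.936, 0.002], [0.003, -0.002, -1.0]]
contact_force: [0.1, 0.6, -0.4]
opening: 0.998
```

View pics/wrist2.png

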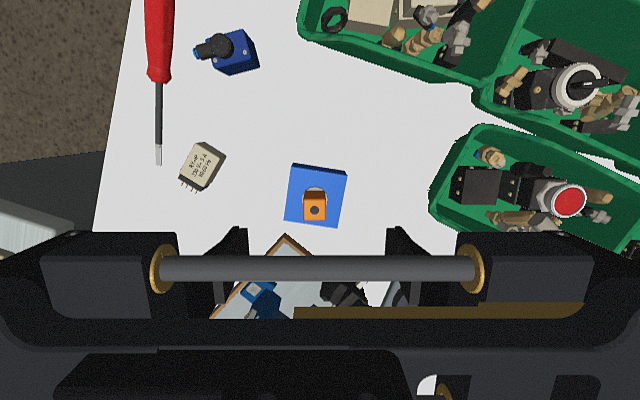

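The wrist view shows the grip top at (315,209), square to the image, midway between the fingers and with nothing next to it.

```bash
python3 - <<'E'
from h import *
s=pickle.load(open("pics/wrist2.pkl","rb"))
b=rect(s,(412,307),68,30,10); h=cv2.cvtColor(b,cv2.COLOR_RGB2HSV)
m=((h[...,0]<22)&(h[...,1]>130)&(h[...,2]>190)).astype(np.uint8)*255
m=cv2.morphologyEx(m,cv2.MORPH_CLOSE,np.ones((50,50)))
cs=max(cv2.findContours(m,0,1)[0],key=cv2.contourArea); r=cv2.minAreaRect(cs); print(r, "X",412+30-r[0][1]/10,"Y",307+30-r[0][0]/10)
cv2.imwrite("pics/ortho2.png",b[:,:,::-1])
E
python3 plan.py 412.8 307.5 110 20.5
```

```text
((290.3310852050781, 295.47125244140625), (192.0067138671875, 187.10531616210938), 68.33403778076172) X 412.4528747558594 Y 307.9668914794922
shift [-0.0025 -0.0002  0.0948] turn [-0.002  -0.0041  0.0009] dist 0.095 t 3.4167
```

View pics/ortho2.png

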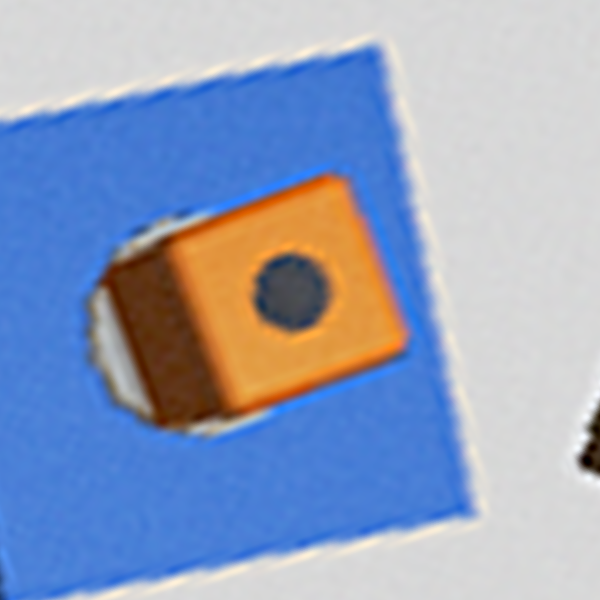

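```bash
python3 plan.py 412.5 307.8 113 21; python3 -m inch '[{"rx":-0.002,"ry":-0.004,"rz":-0.008,"x":-0.0028,"y":0,"z":0.035,"fingers":0.087},{"rx":-0.002,"ry":-0.004,"rz":-0.008,"x":-0.0028,"y":0,"z":0.06,"fingers":0.087},{"rx":-0.002,"ry":-0.004,"rz":-0.008,"x":-0.0028,"y":0,"z":0.08,"fingers":0.087},{"rx":-0.002,"ry":-0.004,"rz":-0.008,"x":-0.0028,"y":0,"z":0.0918,"fingers":0.087},{"rx":-0.002,"ry":-0.004,"rz":-0.008,"x":-0.0028,"y":0,"z":0.0918,"fingers":0.087},{"rx":-0.002,"ry":-0.004,"rz":-0.008,"x":-0.0028,"y":0,"z":0.0918,"fingers":0.087}]'; python3 plan.py 412.5 307.8 113 21
```

```text
shift [-0.0027 -0.0006  0.0918] turn [-0.0019 -0.0041 -0.0079] dist 0.092 t 3.4167
time: 3.92
tcp_pos: [413.7, 307.6, 114.5]
eef_rot: [[0.934, 0.358, 0.001], [0.358, -0.934, 0.001], [0.002, -0.0, -1.0]]
contact_force: [0.2, 0.1, 0.5]
opening: 0.999
shift [-0.0011 -0.0006  0.0015] turn [-0.0004 -0.0016 -0.0007] dist 0.002 t 3.9167
```

```bash
python3 -m inch '[{"rx":0,"ry":-0.0015,"rz":0,"x":-0.0011,"y":-0.0006,"z":0.0015,"fingers":0.03},{"rx":0,"ry":-0.0015,"rz":0,"x":-0.0011,"y":-0.0006,"z":0.0015,"fingers":0.03},{"rx":0,"ry":-0.0015,"rz":0,"x":-0.0011,"y":-0.0006,"z":0.0015,"fingers":0.0},{"rx":0,"ry":-0.0015,"rz":0,"x":-0.0011,"y":-0.0006,"z":0.0015,"fingers":0.0},{"rx":0,"ry":-0.0015,"rz":0,"x":-0.0011,"y":-0.0006,"z":0.0015,"fingers":0.0},{"rx":0,"ry":-0.0015,"rz":0,"x":-0.0011,"y":-0.0006,"z":0.0015,"fingers":0.0},{"rx":0,"ry":-0.0015,"rz":0,"x":-0.0011,"y":-0.0006,"z":0.0015,"fingers":0.0},{"rx":0,"ry":-0.0015,"rz":0,"x":-0.0011,"y":-0.0006,"z":0.0015,"fingers":0.0}]' 35
```

```text
time: 4.58
tcp_pos: [412.5, 307.8, 113.0]
eef_rot: [[0.934, 0.358, -0.0], [0.358, -0.934, 0.0], [0.0, -0.0, -1.0]]
contact_force: [1.2, 0.4, -0.2]
opening: 0.478
```

```bash
python3 -m inch '[{"rx":0,"ry":0,"rz":0,"x":0,"y":0,"z":0,"fingers":0.0},{"rx":0,"ry":0,"rz":0,"x":0,"y":0,"z":0,"fingers":0.0},{"rx":0,"ry":0,"rz":0,"x":0,"y":0,"z":0,"fingers":0.0},{"rx":0,"ry":0,"rz":0,"x":0,"y":0,"z":0,"fingers":0.0},{"rx":0,"ry":0,"rz":0,"x":0,"y":0,"z":0,"fingers":0.0},{"rx":0,"ry":0,"rz":0,"x":0,"y":0,"z":0,"fingers":0.0}]'
```

```text
time: 5.08
tcp_pos: [412.5, 307.7, 113.0]
eef_rot: [[0.934, 0.358, -0.0], [0.358, -0.934, 0.0], [0.0, -0.0, -1.0]]
contact_force: [-0.0, 0.2, -0.8]
opening: 0.226
```

```bash
python3 -m inch '[{"rx":0,"ry":0,"rz":0,"x":0,"y":0,"z":-0.015,"fingers":0.0},{"rx":0,"ry":0,"rz":0,"x":0,"y":0,"z":-0.04,"fingers":0.0},{"rx":0,"ry":0,"rz":0,"x":0,"y":0,"z":-0.07,"fingers":0.0},{"rx":0,"ry":0,"rz":0,"x":0,"y":0,"z":-0.1,"fingers":0.0},{"rx":0,"ry":0,"rz":0,"x":0,"y":0,"z":-0.13,"fingers":0.0},{"rx":0,"ry":0,"rz":0,"x":0,"y":0,"z":-0.15,"fingers":0.0},{"rx":0,"ry":0,"rz":0,"x":0,"y":0,"z":-0.16,"fingers":0.0},{"rx":0,"ry":0,"rz":0,"x":0,"y":0,"z":-0.16,"fingers":0.0}]'; python3 look.py wrist3; python3 look.py scene3 scene; python3 plan.py 576.7 222.8 273 21
```

```text
time: 5.75
tcp_pos: [413.0, 308.2, 274.7]
eef_rot: [[0.934, 0.357, 0.003], [0.357, -0.934, 0.002], [0.003, -0.0, -1.0]]
contact_force: [0.4, 1.0, -0.8]
opening: 0.226
shift [ 0.1233  0.1377 -0.0013] turn [ 0.      0.0009 -0.001 ] dist 0.185 t 5.85
```

View pics/wrist3.png

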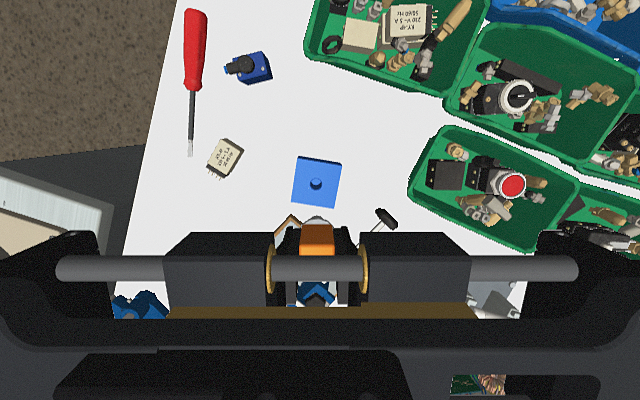

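View pics/scene3.png

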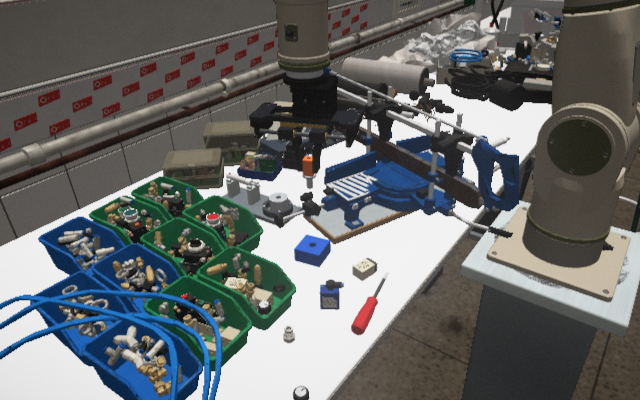

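The wrist view shows the pin's grip in the jaws at (317,240), hanging upright. In the scene view it is at (308,165), and the block at (312,250) is empty. I'll move over the socket and look again.

```bash
python3 -m inch '[{"rx":0,"ry":0,"rz":0,"x":0.03,"y":0.034,"z":0,"fingers":0.0},{"rx":0,"ry":0,"rz":0,"x":0.06,"y":0.067,"z":0,"fingers":0.0},{"rx":0,"ry":0,"rz":0,"x":0.09,"y":0.1,"z":0,"fingers":0.0},{"rx":0,"ry":0,"rz":0,"x":0.11,"y":0.123,"z":0,"fingers":0.0},{"rx":0,"ry":0.001,"rz":0,"x":0.1233,"y":0.1377,"z":0,"fingers":0.0},{"rx":0,"ry":0.001,"rz":0,"x":0.1233,"y":0.1377,"z":0,"fingers":0.0},{"rx":0,"ry":0.001,"rz":0,"x":0.1233,"y":0.1377,"z":0,"fingers":0.0}]'; python3 look.py wrist4
python3 - <<'E'
from h import *
s=pickle.load(open("pics/wrist4.pkl","rb"))
a=rect(s,(577,223),48,30,10); cv2.imwrite("pics/ortho4.png",a[:,:,::-1]); g=cv2.cvtColor(a,cv2.COLOR_RGB2GRAY)
m=(g[200:400,200:400]<110).astype(np.uint8); k,l,st,cc=cv2.connectedComponentsWithStats(m); i=1+np.argmax(st[1:,4]); print(st[i],"hole X",607-(200+cc[i][1])/10,"Y",253-(200+cc[i][0])/10)
E
```

```text
time: 6.43
tcp_pos: [576.8, 221.8, 268.9]
eef_rot: [[0.934, 0.356, -0.004], [0.356, -0.934, -0.0], [-0.004, -0.001, -1.0]]
contact_force: [0.5, -0.8, -0.8]
opening: 0.227
[   40    43   122   124 11533] hole X 576.6346310587011 Y 222.9930373710223
```

View pics/wrist4.png

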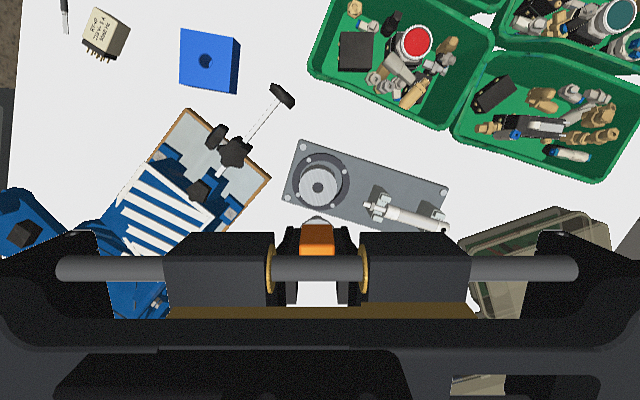

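View pics/ortho4.png

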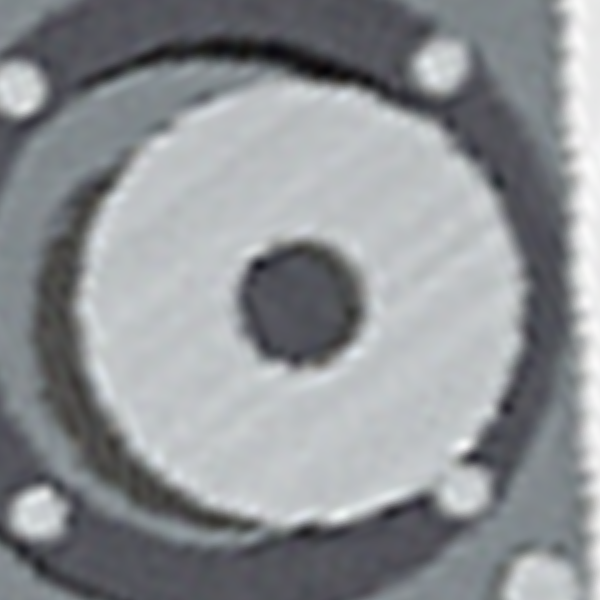

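The wrist view shows the socket hole at (318,186), midway between the fingers, and the held grip at (317,240). I'll compare the held pin with its predicted outline to find the camera-to-tool bias.

Run:
```python
from h import *
from station import bot
s=pickle.load(open("pics/wrist4.pkl","rb")); st=bot.state(); R=st["eef_rot"]; t=st["tcp_pos"]; print(t)
f=6; u0,v0,u1,v1=270,200,370,270
im=cv2.resize(s["img"][v0:v1,u0:u1],None,fx=8,fy=8,interpolation=cv2.INTER_CUBIC)[:,:,::-1].copy()
def P(p): 
    u,v=proj(s,t+R@np.array(p,float)); return (int((u-u0+.5)*8),int((v-v0+.5)*8))
for z in (45,79):
    pts=[P((x,y,z)) for x,y in((-10,-10),(10,-10),(10,10),(-10,10))]; cv2.polylines(im,[np.array(pts)],True,(255,0,255),1)
a=np.linspace(0,6.28,50)
for z,r in((79,13),(83,13),(108,6)): cv2.polylines(im,[np.array([P((r*np.cos(q),r*np.sin(q),z)) for q in a])],True,(0,255,0),1)
cv2.imwrite("pics/ov4.png",im)
```

```text
[575.80562926 223.06190478 269.59040458]
```

View pics/ov4.png

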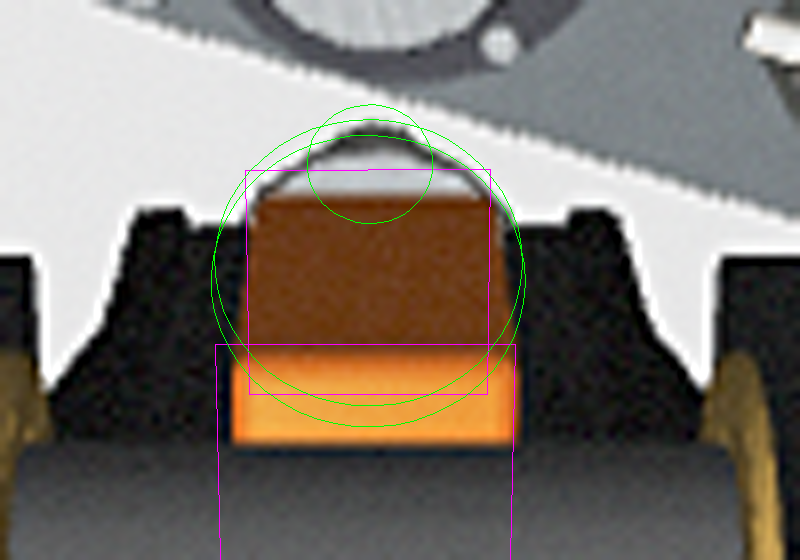

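```bash
cat > ov.py <<'E'
from h import *
from station import bot
import sys
s0=pickle.load(open("pics/wrist0.pkl","rb"))
n=sys.argv[1]
st=bot.state(); s=bot.snapshot("wrist"); st2=bot.state(); print(st["tcp_pos"],st2["tcp_pos"],st2["time"],st["eef_rot"].round(4).tolist())
pickle.dump(s,open(f"pics/{n}.pkl","wb"));R=st["eef_rot"]; t=st["tcp_pos"]
print("cam in tool",R.T@(s["xyz"]-t))
u0,v0,u1,v1=270,200,370,270
im=cv2.resize(s["img"][v0:v1,u0:u1],None,fx=8,fy=8,interpolation=cv2.INTER_CUBIC)[:,:,::-1].copy()
def P(p): 
    u,v=proj(s,t+R@np.array(p,float)); return (int((u-u0+.5)*8),int((v-v0+.5)*8))
for z in (45,79):
    pts=[P((x,y,z)) for x,y in((-10,-10),(10,-10),(10,10),(-10,10))]; cv2.polylines(im,[np.array(pts)],True,(255,0,255),1)
a=np.linspace(0,6.28,50)
for z,r in((79,13),(83,13),(108,6)): cv2.polylines(im,[np.array([P((r*np.cos(q),r*np.sin(q),z)) for q in a])],True,(0,255,0),1)
cv2.imwrite(f"pics/{n}.png",im)
E
python3 ov.py ov5
```

```text
[575.80562926 223.06190478 269.59040458] [575.4150155  223.68460029 270.31827345] 6.5333 [[0.9337, 0.358, -0.0034], [0.358, -0.9337, -0.0001], [-0.0032, -0.0011, -1.0]]
cam in tool [  0.28952624 -73.41591275 -92.09413642]
```

View pics/ov5.png

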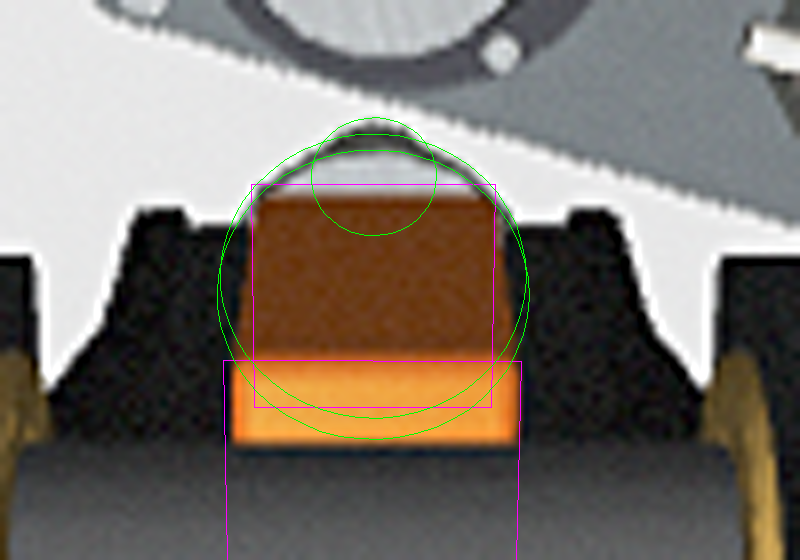

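The held pin agrees with its predicted outline to about 0.5 mm sideways. I'll go down to just above the socket.

```bash
python3 plan.py 576.6 223 166 21
```

```text
shift [0.0011 0.0011 0.1043] turn [-0.0008  0.0023  0.0008] dist 0.104 t 6.5333
```

```bash
python3 -m inch '[{"rx":0,"ry":0.002,"rz":0,"x":0.001,"y":0.001,"z":0.03,"fingers":0.0},{"rx":0,"ry":0.002,"rz":0,"x":0.001,"y":0.001,"z":0.055,"fingers":0.0},{"rx":0,"ry":0.002,"rz":0,"x":0.001,"y":0.001,"z":0.08,"fingers":0.0},{"rx":0,"ry":0.002,"rz":0,"x":0.001,"y":0.001,"z":0.095,"fingers":0.0},{"rx":0,"ry":0.002,"rz":0,"x":0.001,"y":0.001,"z":0.104,"fingers":0.0},{"rx":0,"ry":0.002,"rz":0,"x":0.001,"y":0.001,"z":0.104,"fingers":0.0},{"rx":0,"ry":0.002,"rz":0,"x":0.001,"y":0.001,"z":0.104,"fingers":0.0},{"rx":0,"ry":0.002,"rz":0,"x":0.001,"y":0.001,"z":0.104,"fingers":0.0}]'; python3 plan.py 576.6 223 166 21; python3 look.py scene5 scene
python3 - <<'E'
from h import *
s=pickle.load(open("pics/scene5.pkl","rb"))
u,v=proj(s,np.array([576.6,223,50.])); u=int(u);v=int(v)
im=cv2.resize(s["img"][v-30:v+25,u-35:u+35],None,fx=10,fy=10,interpolation=cv2.INTER_CUBIC); cv2.imwrite("pics/scene5c.png",im[:,:,::-1])
E
```

```text
time: 7.2
tcp_pos: [576.7, 223.8, 167.7]
eef_rot: [[0.933, 0.36, 0.001], [0.36, -0.933, 0.001], [0.002, -0.001, -1.0]]
contact_force: [-0.2, 0.3, -1.6]
opening: 0.227
shift [-0.0004  0.0007  0.0017] turn [-0.0008 -0.0016  0.0014] dist 0.002 t 7.2
```

View pics/scene5c.png

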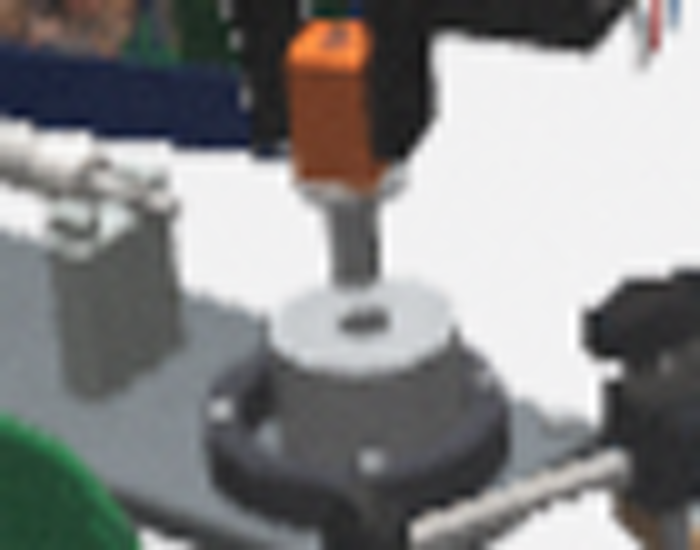

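The scene crop shows the pin foot at (356,285), 10 mm over the socket and slightly left of the hole at (364,320). I'll correct that and come down gently.

```bash
python3 plan.py 576.4 222.8 158.5 21; python3 -m inch '[{"rx":-0.001,"ry":-0.0016,"rz":0.001,"x":-0.0006,"y":0.0008,"z":0.003,"fingers":0.0},{"rx":-0.001,"ry":-0.0016,"rz":0.001,"x":-0.0006,"y":0.0008,"z":0.006,"fingers":0.0},{"rx":-0.001,"ry":-0.0016,"rz":0.001,"x":-0.0006,"y":0.0008,"z":0.009,"fingers":0.0},{"rx":-0.001,"ry":-0.0016,"rz":0.001,"x":-0.0006,"y":0.0008,"z":0.009,"fingers":0.0},{"rx":-0.001,"ry":-0.0016,"rz":0.001,"x":-0.0006,"y":0.0008,"z":0.009,"fingers":0.0}]'; python3 plan.py 576.4 222.8 154 21
```

```text
shift [-0.0008  0.0007  0.0093] turn [-0.0007 -0.0019  0.0012] dist 0.009 t 7.25
time: 7.67
tcp_pos: [576.5, 222.6, 158.5]
eef_rot: [[0.934, 0.358, -0.0], [0.358, -0.934, -0.0], [-0.0, 0.0, -1.0]]
contact_force: [-0.1, -0.5, -0.9]
opening: 0.228
shift [-0.     -0.0002  0.0045] turn [0.0003 0.0003 0.0001] dist 0.005 t 7.6667
```

```bash
python3 -m inch '[{"rx":0,"ry":0,"rz":0,"x":0,"y":-0.0002,"z":0.001,"fingers":0.0},{"rx":0,"ry":0,"rz":0,"x":0,"y":-0.0002,"z":0.002,"fingers":0.0},{"rx":0,"ry":0,"rz":0,"x":0,"y":-0.0002,"z":0.003,"fingers":0.0},{"rx":0,"ry":0,"rz":0,"x":0,"y":-0.0002,"z":0.003,"fingers":0.0}]'
```

```text
time: 8.0
tcp_pos: [576.3, 222.8, 155.3]
eef_rot: [[0.934, 0.359, -0.0], [0.359, -0.934, -0.0], [-0.001, 0.0, -1.0]]
contact_force: [-0.5, 0.1, -1.3]
opening: 0.228
```

```bash
python3 -m inch '[{"rx":0,"ry":0,"rz":0,"x":0,"y":0,"z":0.001,"fingers":0.0},{"rx":0,"ry":0,"rz":0,"x":0,"y":0,"z":0.002,"fingers":0.0},{"rx":0,"ry":0,"rz":0,"x":0,"y":0,"z":0.002,"fingers":0.0}]'
```

```text
time: 8.25
tcp_pos: [576.2, 222.7, 153.0]
eef_rot: [[0.934, 0.358, -0.001], [0.358, -0.934, -0.0], [-0.001, 0.0, -1.0]]
contact_force: [0.3, -0.4, -1.3]
opening: 0.228
```

```bash
python3 -m inch '[{"rx":0,"ry":0,"rz":0,"x":0,"y":0,"z":0.001,"fingers":0.0},{"rx":0,"ry":0,"rz":0,"x":0,"y":0,"z":0.002,"fingers":0.0},{"rx":0,"ry":0,"rz":0,"x":0,"y":0,"z":0.002,"fingers":0.0}]'; python3 look.py scene6 scene
python3 - <<'E'
from h import *
s=pickle.load(open("pics/scene6.pkl","rb"))
u,v=proj(s,np.array([576.6,223,50.])); u=int(u);v=int(v)
im=cv2.resize(s["img"][v-30:v+25,u-35:u+35],None,fx=10,fy=10,interpolation=cv2.INTER_CUBIC); cv2.imwrite("pics/scene6c.png",im[:,:,::-1])
E
```

```text
time: 8.5
tcp_pos: [576.1, 222.6, 150.7]
eef_rot: [[0.934, 0.359, -0.001], [0.359, -0.934, -0.001], [-0.001, 0.0, -1.0]]
contact_force: [-0.2, -0.1, -0.9]
opening: 0.226
```

View pics/scene6c.png

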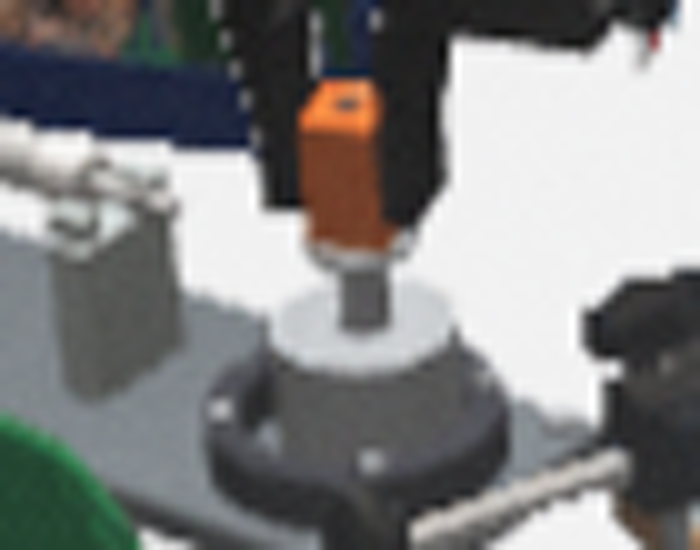

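The crop shows the shank foot at (364,328), inside the hole, with no side load. I'll keep going down.

```bash
python3 -m inch '[{"rx":0,"ry":0,"rz":0,"x":0.0002,"y":0,"z":0.001,"fingers":0.0},{"rx":0,"ry":0,"rz":0,"x":0.0002,"y":0,"z":0.002,"fingers":0.0},{"rx":0,"ry":0,"rz":0,"x":0.0002,"y":0,"z":0.003,"fingers":0.0},{"rx":0,"ry":0,"rz":0,"x":0.0002,"y":0,"z":0.003,"fingers":0.0}]'; python3 -m inch '[{"rx":0,"ry":0,"rz":0,"x":0.0002,"y":-0.0001,"z":0.001,"fingers":0.0},{"rx":0,"ry":0,"rz":0,"x":0.0002,"y":-0.0001,"z":0.002,"fingers":0.0},{"rx":0,"ry":0,"rz":0,"x":0.0002,"y":-0.0001,"z":0.002,"fingers":0.0}]'
```

```text
time: 8.88
tcp_pos: [576.4, 222.8, 147.9]
eef_rot: [[0.934, 0.358, -0.001], [0.358, -0.934, -0.001], [-0.001, 0.0, -1.0]]
contact_force: [0.5, -0.1, -0.3]
opening: 0.226
time: 9.13
tcp_pos: [576.5, 222.9, 146.0]
eef_rot: [[0.934, 0.359, -0.001], [0.359, -0.934, -0.001], [-0.001, 0.001, -1.0]]
contact_force: [-1.4, -0.8, 3.4]
opening: 0.229
```

```bash
python3 -m inch '[{"rx":0,"ry":0,"rz":0,"x":0,"y":0,"z":0.001,"fingers":0.0},{"rx":0,"ry":0,"rz":0,"x":0,"y":0,"z":0.002,"fingers":0.0},{"rx":0,"ry":0,"rz":0,"x":0,"y":0,"z":0.003,"fingers":0.0}]'; python3 -m inch '[{"rx":0,"ry":0,"rz":0,"x":0,"y":0,"z":0.001,"fingers":0.0},{"rx":0,"ry":0,"rz":0,"x":0,"y":0,"z":0.002,"fingers":0.0},{"rx":0,"ry":0,"rz":0,"x":0,"y":0,"z":0.003,"fingers":0.0}]'
```

```text
time: 9.38
tcp_pos: [576.5, 222.9, 143.3]
eef_rot: [[0.934, 0.358, -0.001], [0.358, -0.934, -0.001], [-0.001, 0.001, -1.0]]
contact_force: [-2.4, -1.7, 4.8]
opening: 0.229
time: 9.63
tcp_pos: [576.5, 222.9, 140.5]
eef_rot: [[0.934, 0.358, -0.001], [0.358, -0.934, -0.001], [-0.001, 0.001, -1.0]]
contact_force: [-3.1, -1.1, 4.5]
opening: 0.222
```

```bash
python3 -m inch '[{"rx":0,"ry":0,"rz":0,"x":-0.0004,"y":0,"z":0.001,"fingers":0.0},{"rx":0,"ry":0,"rz":0,"x":-0.0004,"y":0,"z":0.002,"fingers":0.0},{"rx":0,"ry":0,"rz":0,"x":-0.0004,"y":0,"z":0.003,"fingers":0.0}]'; python3 -m inch '[{"rx":0,"ry":0,"rz":0,"x":0,"y":0,"z":0.001,"fingers":0.0},{"rx":0,"ry":0,"rz":0,"x":0,"y":0,"z":0.002,"fingers":0.0},{"rx":0,"ry":0,"rz":0,"x":0,"y":0,"z":0.003,"fingers":0.0}]'
```

```text
time: 9.88
tcp_pos: [576.3, 222.9, 137.8]
eef_rot: [[0.934, 0.358, 0.0], [0.358, -0.934, -0.001], [-0.0, 0.001, -1.0]]
contact_force: [-1.9, -0.3, 5.9]
opening: 0.228
time: 10.13
tcp_pos: [576.4, 222.9, 135.1]
eef_rot: [[0.934, 0.358, 0.0], [0.358, -0.934, -0.001], [-0.0, 0.001, -1.0]]
contact_force: [-3.1, -1.5, 4.4]
opening: 0.227
```

```bash
python3 -m inch '[{"rx":0,"ry":0,"rz":0,"x":-0.0003,"y":0,"z":0.001,"fingers":0.0},{"rx":0,"ry":0,"rz":0,"x":-0.0003,"y":0,"z":0.002,"fingers":0.0},{"rx":0,"ry":0,"rz":0,"x":-0.0003,"y":0,"z":0.003,"fingers":0.0}]'; python3 -m inch '[{"rx":0,"ry":0,"rz":0,"x":-0.0002,"y":0,"z":0.001,"fingers":0.0},{"rx":0,"ry":0,"rz":0,"x":-0.0002,"y":0,"z":0.0015,"fingers":0.0}]'
```

```text
time: 10.38
tcp_pos: [576.3, 222.9, 132.5]
eef_rot: [[0.934, 0.358, 0.001], [0.358, -0.934, -0.001], [0.0, 0.001, -1.0]]
contact_force: [-2.2, -0.6, 5.9]
opening: 0.229
time: 10.55
tcp_pos: [576.2, 222.9, 131.2]
eef_rot: [[0.934, 0.358, 0.001], [0.358, -0.934, -0.001], [0.001, 0.001, -1.0]]
contact_force: [-2.6, -1.2, 4.7]
opening: 0.225
```

```bash
python3 -m inch '[{"rx":0,"ry":0,"rz":0,"x":-0.0002,"y":0,"z":0.001,"fingers":0.0},{"rx":0,"ry":0,"rz":0,"x":-0.0002,"y":0,"z":0.001,"fingers":0.0}]'
```

```text
time: 10.72
tcp_pos: [576.2, 222.9, 130.9]
eef_rot: [[0.934, 0.358, 0.002], [0.358, -0.934, -0.001], [0.001, 0.002, -1.0]]
contact_force: [-3.2, -2.7, 9.6]
opening: 0.23
```

```bash
python3 -m inch '[{"rx":0,"ry":0,"rz":0,"x":-0.0002,"y":0,"z":0.001,"fingers":0.0},{"rx":0,"ry":0,"rz":0,"x":-0.0002,"y":0,"z":0.001,"fingers":0.0}]'
```

```text
time: 10.88
tcp_pos: [576.2, 222.9, 130.9]
eef_rot: [[0.934, 0.358, 0.003], [0.358, -0.934, -0.001], [0.002, 0.002, -1.0]]
contact_force: [-4.1, -2.3, 10.9]
opening: 0.225
```

```bash
python3 -m inch '[{"rx":0,"ry":0,"rz":0,"x":-0.0002,"y":0,"z":0.001,"fingers":0.0},{"rx":0,"ry":0,"rz":0,"x":-0.0002,"y":0,"z":0.002,"fingers":0.0},{"rx":0,"ry":0,"rz":0,"x":-0.0002,"y":0,"z":0.002,"fingers":0.0}]'; python3 look.py scene7 scene
python3 - <<'E'
from h import *
s=pickle.load(open("pics/scene7.pkl","rb"))
u,v=proj(s,np.array([576.6,223,50.])); u=int(u);v=int(v)
im=cv2.resize(s["img"][v-30:v+25,u-35:u+35],None,fx=10,fy=10,interpolation=cv2.INTER_CUBIC); cv2.imwrite("pics/scene7c.png",im[:,:,::-1])
E
```

```text
time: 11.13
tcp_pos: [576.2, 223.0, 130.8]
eef_rot: [[0.934, 0.358, 0.004], [0.358, -0.934, -0.002], [0.003, 0.003, -1.0]]
contact_force: [-7.9, -4.4, 20.9]
opening: 0.227
```

View pics/scene7c.png

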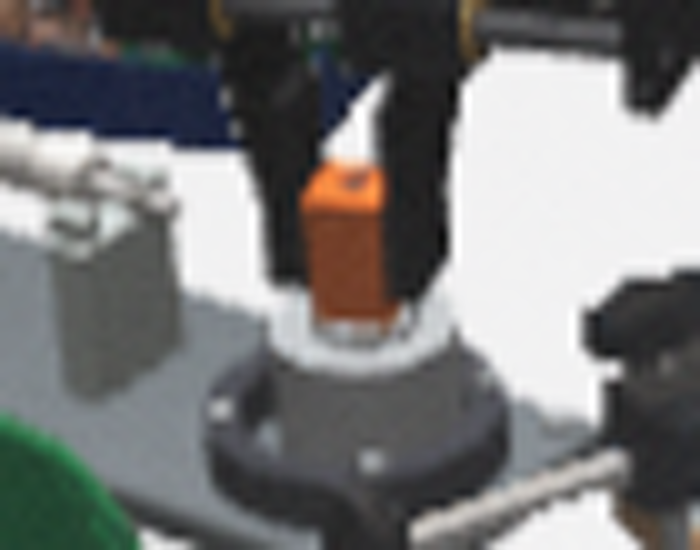

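The crop shows the flange resting on the socket face at (360,330). The stop is solid at 130.8 mm and the push was only 21 N. I'll relax the push, open part way and lift.

```bash
python3 -m inch '[{"rx":0,"ry":0,"rz":0,"x":0,"y":0,"z":0,"fingers":0.0},{"rx":0,"ry":0,"rz":0,"x":0,"y":0,"z":0,"fingers":0.02},{"rx":0,"ry":0,"rz":0,"x":0,"y":0,"z":0,"fingers":0.03},{"rx":0,"ry":0,"rz":0,"x":0,"y":0,"z":0,"fingers":0.04},{"rx":0,"ry":0,"rz":0,"x":0,"y":0,"z":0,"fingers":0.04},{"rx":0,"ry":0,"rz":0,"x":0,"y":0,"z":0,"fingers":0.04}]'
```

```text
time: 11.68
tcp_pos: [576.1, 223.0, 130.5]
eef_rot: [[0.934, 0.358, 0.003], [0.358, -0.934, -0.002], [0.002, 0.003, -1.0]]
contact_force: [-0.4, -0.1, -0.5]
opening: 0.423
```

```bash
python3 -m inch '[{"rx":0,"ry":0,"rz":0,"x":0,"y":0,"z":-0.008,"fingers":0.04},{"rx":0,"ry":0,"rz":0,"x":0,"y":0,"z":-0.02,"fingers":0.04},{"rx":0,"ry":0,"rz":0,"x":0,"y":0,"z":-0.05,"fingers":0.04},{"rx":0,"ry":0,"rz":0,"x":0,"y":0,"z":-0.09,"fingers":0.04},{"rx":0,"ry":0,"rz":0,"x":0,"y":0,"z":-0.12,"fingers":0.04},{"rx":0,"ry":0,"rz":0,"x":0,"y":0,"z":-0.15,"fingers":0.04},{"rx":0,"ry":0,"rz":0,"x":0,"y":0,"z":-0.15,"fingers":0.04},{"rx":0,"ry":0,"rz":0,"x":0,"y":0,"z":-0.15,"fingers":0.04}]'; python3 look.py scene8 scene; python3 look.py wrist8
python3 - <<'E'
from h import *
s=pickle.load(open("pics/scene8.pkl","rb"))
u,v=proj(s,np.array([576.6,223,50.])); u=int(u);v=int(v)
im=cv2.resize(s["img"][v-30:v+25,u-35:u+35],None,fx=10,fy=10,interpolation=cv2.INTER_CUBIC); cv2.imwrite("pics/scene8c.png",im[:,:,::-1])
s=pickle.load(open("pics/wrist8.pkl","rb")); w=cloud(s); h=cv2.cvtColor(s["img"],cv2.COLOR_RGB2HSV)
m=(h[...,0]<22)&(h[...,1]>130)&(h[...,2]>190)
k=m&(abs(w[...,0]-576)<20)&(abs(w[...,1]-223)<20); print("grip top z",np.nanmedian(w[k],0),k.sum())
g=(abs(w[...,0]-576)<21)&(abs(w[...,1]-223)<21)&(abs(w[...,2]-50)<6)&(h[...,1]<60); print("socket/flange z",np.nanpercentile(w[g][:,2],[5,50,95]))
E
```

```text
time: 12.35
tcp_pos: [576.2, 223.9, 283.6]
eef_rot: [[0.934, 0.358, 0.008], [0.358, -0.934, -0.0], [0.007, 0.003, -1.0]]
contact_force: [0.6, 0.3, -0.8]
opening: 0.458
grip top z [576.62745989 223.55629864  85.56271241] 265
socket/flange z [46.37130068 47.73761431 51.17015525]
```

View pics/scene8c.png

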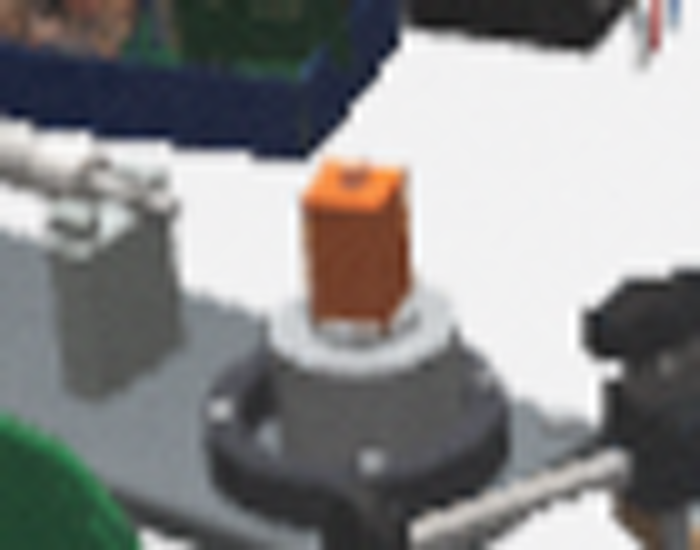

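View pics/wrist8.png

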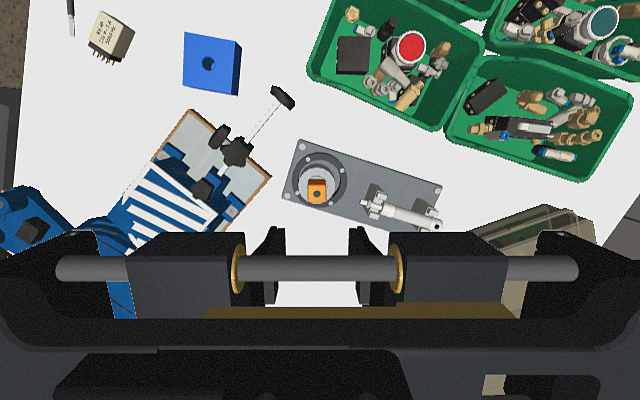

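The pin stands upright in the socket: the grip is at (355,250) in the crop and (317,190) in the wrist view. The grip top measures 85.6 mm against 86 mm expected, so the flange is seated. I'll check the loose items, then hand in.

Run:
```python
from h import *
a=pickle.load(open("pics/scene0.pkl","rb"))["img"].astype(int);b=pickle.load(open("pics/scene8.pkl","rb"))["img"].astype(int)
d=abs(a-b).max(2)
for n,(u,v) in dict(relay=(364,268),coil=(330,294)).items(): print(n,np.median(d[v-14:v+14,u-14:u+14]),(d[v-14:v+14,u-14:u+14]>60).sum())
from station import bot
t=bot.snapshot("top"); cv2.imwrite("pics/top9.png",t["img"][:,:,::-1]); a=pickle.load(open("pics/top0.pkl","rb"))["img"].astype(int); d=abs(a-t["img"]).max(2); print("gauge",np.median(d[160:182,370:392]),(d[160:182,370:392]>60).sum())
print(bot.sign_off())
```

```text
relay 1.0 0
coil 2.0 0
gauge 15.0 56
the job is handed in; nothing more can be done
None
```

View pics/top9.png

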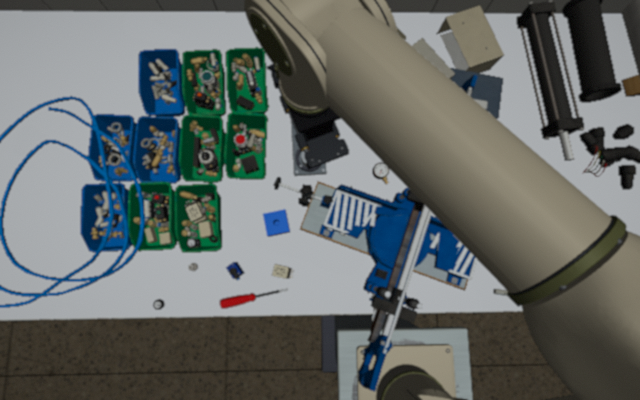

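The stop pin is out of its parking block and fully home in the fixture's socket. I let go of it, and the job was handed in at about 12.5 s of the 64 s allowed.

- **Finding the hole:** I located it with the wrist camera at about (576.6, 223.0) mm. The pin went in on the first descent, so I didn't need to search for it. I felt the plug at about the expected depth and pushed it down with 4–6 N.
- **Seating:** The pin stopped solidly with the tool at 130.8 mm, against about 131 mm calculated. The highest force I read was about 21 N down, with up to about 9 N sideways in that last push. Force was read only at the end of each short move.
- **After release:** The pin stands upright, and its grip top measured 85.6 mm against 86 mm expected when seated. The gripper is clear, about 150 mm up.
- **Loose parts:** The relay and coil look unchanged from the start. The automatic check on the gauge flagged a difference. In the last top view, which I viewed only after handing in, the gauge is still at its original spot (380,170), next to the arm, which now hangs over that area. I put the difference down to the arm or its shadow, but I did not confirm that separately.

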